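# Switch on the charging bay of the parked robot with the stylus

## Robot

A 6-joint arm with a two-finger parallel gripper is mounted at the origin on the work surface. World frame = base frame: x ahead of the robot, y to its left, z up, the work surface at z = 0. Lengths are in m, angles in degrees, forces in N, time in s.
With the tool pointing down it reaches from about 0.375 to 0.9 m from the base axis. Payload 3.1 kg.
Tool frame: the origin (TCP) lies on the centre line of the jaws, within the pads' length; the fingertips stand finger_overhang ahead of it and the grasp point (between the pads) lies 5 mm behind it (finger_overhang is the distance from the TCP to the fingertips, in m); z points along the fingers, y is the line along which they close (so a half turn about z gives the same grasp; the last joint's range is limited). The gripper opens to 87 mm and grips with 3 to 60 N. Pads are 19 mm wide; open, the fingers measure 117 mm over their backs; the gripper's body (75 mm by 190 mm) begins 51 mm behind the grasp point.
Start: joints at [57.783, 30.224, 82.088, -0, 67.689, -10.227], TCP at [0.234, 0.58, 0.237] pointing down, gripper open.
Joint ranges: [-176.69, 176.69], [-43.24, 126.21], [12.49, 139.97], [-82, 262], [0, 151.66], [-163.58, 163.58]. Speed limits (degrees/s): [159.86, 159.86, 180, 180, 180, 180].

## Interface

Orientations are given as a 3x3 rotation matrix whose columns are the frame's x, y, z axes.
In Python, from rig import read_state, capture, calibration, hand_in, finger_overhang gives the robot as it stands.
- The arm moves only by the tool send_rows, never from a script. Its argument "plan" is a list of rows, each a list of 5 numbers: the closure in counts, from 0 (fully open) to 255 (shut), then the shift along the tool's x, y, z in m, then the turn about the tool's z in rad. A call has 1 to 20 rows; each row shifts and turns the commanded pose from where the row before left it, along the tool's axes as they then stand; what a row does not reach is not made up. A row lasts 1/12 s, in which the tool goes at most 41.7 mm and 7.16 degrees, less where a joint would pass 70% of its speed; a pose out of reach is approached as far as the arm can. A call is refused whole if a number of a shift passes 0.0417 or a number of a turn 0.125, either way. A call with a gripper value outside its range is refused whole. The fingers move at their own pace and stop on an object; the grip force is fixed at half the most. Time passes only in rows, so rows that do not move let the fingers close. It gives the time, the measured TCP pose, the force, the opening and the grip force at its end, in the units of the state.
- read_state(): the state, without advancing time (a new reading comes with each control period).
- capture(name): name is "scene" or "top" or "wrist"; returns (picture, depth): 400x640x3 uint8, blue, green, red; 400x640 float32, m along the optical axis (not along the pixel's ray), 0 where there is no reading.
- calibration(name): a dict with "fx", "fy", "cx", "cy" (pixels), "xyz" and "rotation" of the camera in the world. Camera axes: x right, y down, z forward; pixel columns grow to the right and rows downward; lengths in m; the calibration is good to about 2 mm. A picture is of the moment at which its call begins: read the wrist's pose just before it. calibration takes no time and is no camera call; for the wrist camera it gives the pose at the moment of the call.
- hand_in(): hands the job in; it is judged then, once.
The state is a dict: "time_s": time; "joint_positions": joint angles; "qvel": joint speeds; "tau": joint torques, N m; "position": TCP position; "tcp_rot": TCP orientation; "force": force on the tool from outside, world axes, zero at the start; "moment": the same for the moment, N m; "opening": opening from 0.0 (shut) to 1.0 (fully open); "grasp_force": force on a finger pad.
Only numpy, scipy, OpenCV 4.12 (cv2) and the standard library are available. Lean on these libraries where they do the work, as an engineer would, in place of code of your own. Each camera call takes 0.05 s, during which the arm holds its last target. There are 200 camera calls.

## Task

One small cylindrical robot is parked in a bay of the four-bay charging dock. Take the stylus out of its stand, use its tip to flip the rocker switch of that robot's bay all the way over to on by pressing down its raised end, and put the stylus back upright in the stand. Leave the other rockers and the parked robot as they are, and keep fingers and arm off that bay and its rocker.

Things in the scene. Friction and masses are not known exactly. Their poses are not given: they have to be found in the camera images.
- stylus: stylus, 146 mm long, 60 g, upright in the stand. Origin at the tip (lower end), z up along it. Rubber ball tip 10 mm across, steel stem 8 mm, flat round black finger guard 40 mm across at 60 to 66 mm above the tip, round aluminium handle 20 mm across at 66 to 146 mm. The guard rests on the stand's top
- stand: fixed grey block 70 x 70 x 70 mm on an 84 mm foot plate. Origin at the centre of its underside, z up. Square hole 24 x 24 mm, 66 mm deep, in the middle of its top. With the stylus in it, guard on the top, the tip is 10 mm above the origin
- bay_a: the bay that holds the parked robot: grey block 110 x 44 x 25 mm, one of four alike, 46 mm apart in a row on a 10 mm thick deck. Origin: centre of the block's underside; x points along the bay to the rocker end (away from the arm), z up. Robot's place at x -28 mm. White rocker at x 30 mm: 40 mm long in x, 20 wide, turning about y at z 31 mm. Off, its outer end (x 44 to 49) is raised, top at z 40
- rocker_a (a joint): rocker of the parked robot's bay, rad: 0 off (outer end raised), 0.52 on (outer end down, at its stop; the top at bay x 44 mm is then at bay z 31 mm). About 3 N down on the outer end turns it; it stays where it is left
- rocker_b (a joint): joint of the rocker of one of the three other bays of the row: same build, same values (0 off, 0.52 on); off at the start, must stay off
- rocker_c (a joint): joint of the rocker of one of the three other bays of the row: same build, same values (0 off, 0.52 on); off at the start, must stay off
- rocker_d (a joint): joint of the rocker of one of the three other bays of the row: same build, same values (0 off, 0.52 on); off at the start, must stay off
- parked: the parked robot: upright aluminium cylinder 33 mm across on a black foot 36 mm across, 68 mm high, 120 g, standing loose on its bay (underside at bay z 25 mm). Origin at the centre of its underside, z up. Similar robots stand elsewhere, in no bay; a brass weight stands in another bay
Not all that is in view belongs to the job. What is shaped like the stylus but purple or yellow is not meant.

How it is judged (in metres and radians):
On the way, in this order (a step that is already met when the one before it is completed fails the run):
1. the stylus is lifted out of its stand (z of stylus in the frame of stand above 0.065 m), for 0.1 s.
2. with the stylus out of the stand and its tip on the bay, the parked robot's rocker is flipped on (value of joint rocker_a above 0.4 rad and horizontal distance between stylus and stand above 0.1 m and contact force between stylus and bay_a above 0.3 N).
At the end, for the whole second after the job is handed in: parked robot's rocker on (above 0.40 of 0.52 rad), the three others off (below 0.15 rad), parked robot upright (0.2 rad) within 15 mm of its start, stylus at rest in the stand: tip within 12 mm of the stand's axis, under 20 mm above its underside, within 10 degrees of upright (value of joint rocker_a above 0.4 rad and value of joint each of rocker_b, rocker_c, rocker_d below 0.15 rad and angle between parked's own z axis and vertical below 0.2 rad and distance of parked from where it was at the start of the episode below 0.015 m and horizontal distance between stylus and stand below 0.012 m and z of stylus in the frame of stand below 0.02 m and angle between stylus's own z axis and vertical below 0.18 rad and linear speed of stylus below 0.02 m/s); the robot touches nothing.
It fails at once if another rocker is moved (value of joint any of rocker_b, rocker_c, rocker_d above 0.2 rad).
It fails at once if the parked robot is tipped or displaced by more than 20 mm (angle between parked's own z axis and vertical above 0.4 rad or distance of parked from where it was at the start of the episode above 0.02 m).
It fails at once if fingers or arm touch the bay or its rocker (contact force between any of the fingers, the arm and bay_a above 0.5 N).
It also fails if it takes over 42 s, if anything falls off the work surface, if the arm or the gripper's body presses on something with over 40 N, if the wrist force passes 120 N, or if a joint passes its speed limit or range.

## Working session

There is one attempt and no reset: what is moved stays moved. The work goes in short steps, Python scripts to look and compute and a tool call to move; the robot and the scene stay as the last step left them, time stands still between calls to the robot, and variables do not carry over. Pictures are saved under pics/ and viewed, at most 10 in all, crops included, and the job is handed in when it is done.

Besides the shell and the picture viewer there is one more tool, called after "Emit:" in YAML: its name, and indented under it one key for each argument. send_rows: Moves the arm, as the interface text tells. Its arguments: {"type":"object","properties":{"plan":{"type":"array","items":{"type":"array","items":{"type":"number"}}}},"required":["plan"]}

```bash
mkdir -p pics; cat > h.py <<'E'
import numpy as np, cv2
from rig import *
def px2w(cal,u,v,d):
    p=np.array([(u-cal['cx'])/cal['fx']*d,(v-cal['cy'])/cal['fy']*d,d])
    return np.array(cal['rotation'])@p+np.array(cal['xyz'])
def cloud(cal,D):
    v,u=np.mgrid[:D.shape[0],:D.shape[1]]
    P=np.stack([(u-cal['cx'])/cal['fx']*D,(v-cal['cy'])/cal['fy']*D,D],-1)
    return P@np.array(cal['rotation']).T+np.array(cal['xyz'])
E
python3 - <<'E'
from h import *
for n in ('scene','top'):
    c=calibration(n); I,D=capture(n); cv2.imwrite(f'pics/{n}0.png',I); np.savez(f'{n}0.npz',I=I,D=D,**c); print(n,c['fx'],c['xyz'],np.round(c['rotation'],3).tolist())
s=read_state();print(s['time_s'],s['position'],np.round(s['tcp_rot'],3).tolist(),s['opening'],finger_overhang)
E
```

```text
scene 396.81477883281434 [1.03778361 0.15601348 0.81239267] [[-0.381, 0.727, -0.572], [0.925, 0.306, -0.226], [0.011, -0.615, -0.788]]
top 366.786756030184 [ 0.3570261  -0.0710992   0.86970453] [[-0.029, -0.985, 0.173], [-0.999, 0.024, -0.031], [0.026, -0.174, -0.984]]
0.1 [0.23367371 0.57896321 0.23566015] [[-0.927, 0.374, -0.001], [0.374, 0.927, -0.002], [0.0, -0.002, -1.0]] 1.0020432677914668 0.014
```

View pics/scene0.png

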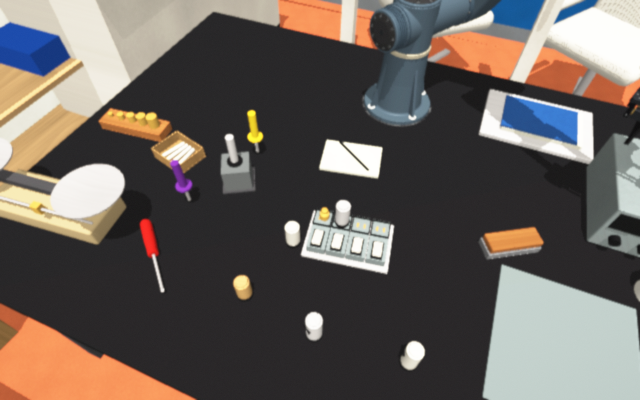

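View pics/top0.png

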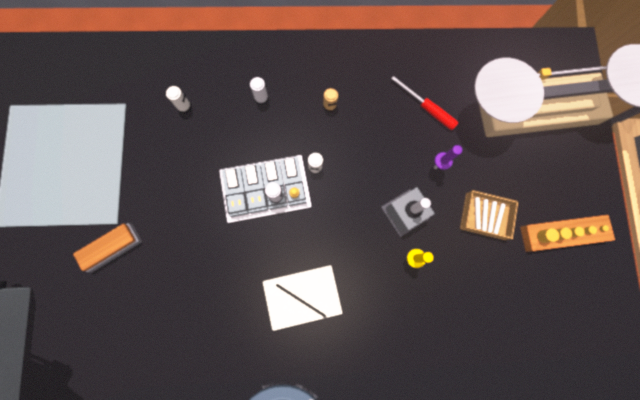

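The parked robot is at top (274,191), in the third bay from the left, with the brass weight in the fourth (294,192). The stand and stylus are at top (410,212) and scene (236,165). Next I'll locate them from depth and an enlarged crop.

```bash
python3 - <<'E'
from h import *
P={}
for n in ('scene','top'):
    z=dict(np.load(n+'0.npz')); W=cloud(z,z['D']); P[n]=W; I=z['I']
    np.save(n+'W.npy',W)
    def rep(t,m):
        m=m&(z['D']>0); q=W[m]
        if len(q): print(n,t,len(q),'med',np.round(np.median(q,0),4),'mid',np.round((np.percentile(q,2,axis=0)+np.percentile(q,98,axis=0))/2,4),'top',np.round(np.percentile(q[:,2],98),4))
    v,u=np.mgrid[:400,:640]
    box=lambda a,b,c,d:(u>=a)&(u<=c)&(v>=b)&(v<=d)
    B=box(375,180,440,240) if n=='top' else box(210,128,262,196)
    rep('stand top',B&(abs(W[...,2]-.07)<.006))
    rep('handle',B&(W[...,2]>.095))
    rep('handle top',B&(W[...,2]>.137))
    B=box(262,178,286,206) if n=='top' else box(332,198,354,228)
    rep('parked',B&(W[...,2]>.075))
    B=box(215,150,315,225) if n=='top' else box(295,200,400,275)
    rep('deck+',B&(W[...,2]>.004)&(W[...,2]<.02))
    m=I.min(-1)>200
    nl,L,st,c=cv2.connectedComponentsWithStats((B&(W[...,2]>.03)&(W[...,2]<.06)&m).astype(np.uint8))
    for i in range(1,nl):
        if st[i,4]>15: print(c[i]); rep('rocker',L==i)
    # stand yaw
I=[cv2.imread(f'pics/{n}0.png') for n in ('top','scene')]
a=cv2.resize(I[0][140:260,200:450],None,fx=3.2,fy=2.4,interpolation=2)[:290]
b=cv2.resize(I[1][120:280,210:410],None,fx=2.9,fy=1.9,interpolation=2)
o=np.zeros((600,800,3),np.uint8);o[:a.shape[0],:a.shape[1]]=a;o[292:292+b.shape[0],:b.shape[1]]=b[:308]
cv2.imwrite('pics/crop1.png',o)
E
```

```text
scene stand top 571 med [ 0.4876 -0.2935  0.0685] mid [ 0.4468 -0.2982  0.0699] top 0.0753
scene handle 194 med [ 0.4853 -0.2966  0.1286] mid [ 0.4348 -0.2996  0.1259] top 0.1557
scene handle top 77 med [ 0.4832 -0.2972  0.1523] mid [ 0.4818 -0.2999  0.1469] top 0.1562
scene parked 217 med [0.533  0.0094 0.098 ] mid [0.5276 0.0078 0.0897] top 0.1038
scene deck+ 927 med [0.6005 0.053  0.0091] mid [0.5548 0.0342 0.0119] top 0.0191
[320.58064516 219.74193548]
scene rocker 31 med [ 0.5398 -0.0436  0.0332] mid [ 0.5347 -0.0381  0.0338] top 0.0366
[361.13207547 224.89622642]
scene rocker 106 med [0.5149 0.0538 0.0335] mid [0.5142 0.0528 0.0337] top 0.0365
[380.24324324 228.61261261]
scene rocker 111 med [0.5071 0.0983 0.0339] mid [0.5074 0.0983 0.0342] top 0.0372
[316.964 235.184]
scene rocker 250 med [ 0.5849 -0.0296  0.036 ] mid [ 0.5844 -0.0303  0.0401] top 0.0488
[337.396 239.136]
scene rocker 250 med [0.5767 0.017  0.0364] mid [0.5755 0.0165 0.0404] top 0.0488
[367.6819788  245.29328622]
scene rocker 566 med [0.5649 0.0856 0.0355] mid [0.5643 0.0853 0.0401] top 0.0486
top stand top 76
[... 255 characters left out ...]
ked 216 med [0.519  0.0036 0.1003] mid [0.5213 0.0048 0.0915] top 0.1045
top deck+ 826 med [0.4994 0.0047 0.0095] mid [0.5448 0.0312 0.0118] top 0.0181
[281.34196185 171.16212534]
top rocker 734 med [ 0.5794 -0.0095  0.0361] mid [ 0.5793 -0.0085  0.0405] top 0.049
[241.52506964 178.52228412]
top rocker 718 med [0.5636 0.0834 0.0361] mid [0.5632 0.0834 0.0405] top 0.049
[296.         189.54954955]
top rocker 111 med [ 0.5384 -0.0465  0.0349] mid [ 0.5313 -0.0395  0.035 ] top 0.039
[255.11650485 198.90291262]
top rocker 206 med [0.5151 0.0531 0.0346] mid [0.5152 0.0522 0.0345] top 0.0369
[235.31219512 202.3804878 ]
top rocker 205 med [0.5086 0.0985 0.0347] mid [0.5079 0.0978 0.0347] top 0.0377
```

View pics/crop1.png

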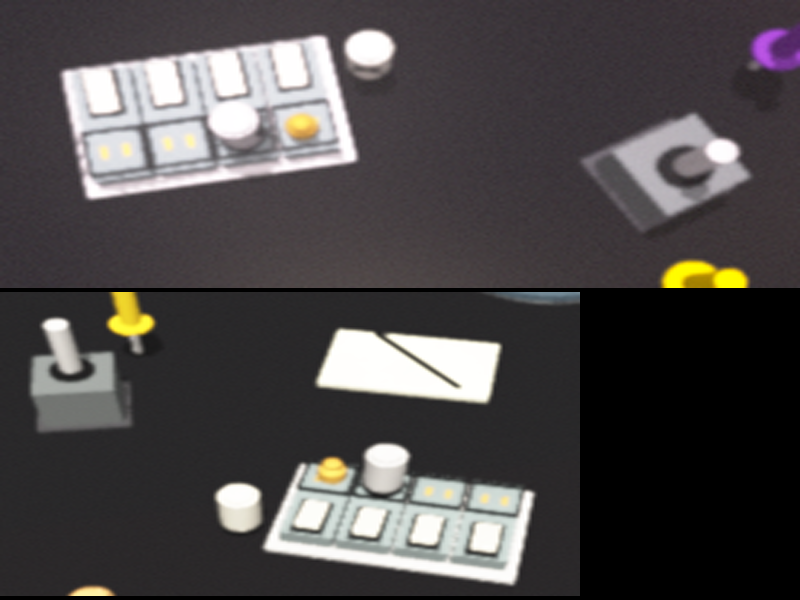

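Emit:
send_rows:
  plan:
    - [0,-0.0304,-0.0246,0,0]
    - [0,-0.0304,-0.0246,0,0]
    - [0,-0.0304,-0.0246,0,0]
    - [0,-0.0304,-0.0246,0,0]
    - [0,-0.0304,-0.0246,0,0]
    - [0,-0.0304,-0.0246,0,0]
    - [0,-0.0304,-0.0246,0,0]
    - [0,-0.0304,-0.0246,0,0]
    - [0,-0.0304,-0.0246,0,0]
    - [0,-0.0304,-0.0246,0,0]
    - [0,-0.0304,-0.0246,0,0]
    - [0,-0.0304,-0.0246,0,0]
    - [0,-0.0304,-0.0246,0,0]
    - [0,-0.0304,-0.0246,0,0]

```text
time_s: 1.27
position: [0.5, 0.0989, 0.2363]
tcp_rot: [[-0.927, 0.375, -0.001], [0.375, 0.927, 0.0], [0.001, -0.0, -1.0]]
force: [-0.5, 0.5, 0.7]
opening: 0.999
grasp_force: 0.0
```

Emit:
send_rows:
  plan:
    - [0,-0.0118,-0.0343,0,0]
    - [0,-0.0118,-0.0343,0,0]
    - [0,-0.0118,-0.0343,0,0]
    - [0,-0.0118,-0.0343,0,0]
    - [0,-0.0118,-0.0343,0,0]
    - [0,-0.0118,-0.0343,0,0]
    - [0,-0.0118,-0.0343,0,0]
    - [0,-0.0118,-0.0343,0,0]
    - [0,-0.0118,-0.0343,0,0]
    - [0,-0.0118,-0.0343,0,0]
    - [0,-0.0118,-0.0343,0,0]
    - [0,0,0,0,0]

```text
time_s: 2.27
position: [0.479, -0.3051, 0.2365]
tcp_rot: [[-0.925, 0.379, 0.002], [0.379, 0.925, -0.006], [-0.004, -0.004, -1.0]]
force: [0.5, 0.3, 0.6]
opening: 0.999
grasp_force: 0.0
```

```bash
python3 - <<'E'
from h import *
s=read_state();c=calibration('wrist'); I,D=capture('wrist'); cv2.imwrite('pics/w1.png',I); np.savez('w1.npz',I=I,D=D,**c)
print(s['time_s'],s['position'],np.round(s['tcp_rot'],3).tolist(),s['joint_positions'],c['xyz'])
W=cloud(c,D);ok=D>0
for a,b in((.062,.078),(.1,.14),(.147,.165)):
    m=ok&(W[...,2]>a)&(W[...,2]<b)&(np.hypot(W[...,0]-.479,W[...,1]+.299)<.045);q=W[m]
    if len(q):print(a,len(q),np.median(q,0),(q.min(0)+q.max(0))/2,q.min(0),q.max(0))
E
```

```text
2.2667 [ 0.47902307 -0.30507715  0.23649877] [[-0.925, 0.379, 0.002], [0.379, 0.925, -0.006], [-0.004, -0.004, -1.0]] [ -43.6870416    25.71122779   90.6245664    -0.1623493    63.35113491
 -111.32871324] [ 0.40613842 -0.27411021  0.38487317]
0.062 3200 [ 0.47244949 -0.29243127  0.07081429] [ 0.47892337 -0.29941148  0.07004067] [ 0.4350565  -0.34358421  0.06208196] [ 0.52279024 -0.25523875  0.07799938]
0.1 214 [ 0.46857724 -0.29804092  0.12196432] [ 0.47251973 -0.30067979  0.12008782] [ 0.46690035 -0.30939956  0.10046119] [ 0.47813912 -0.29196002  0.13971445]
0.147 491 [ 0.47531678 -0.30132754  0.1564325 ] [ 0.47656685 -0.30179313  0.15283253] [ 0.46699284 -0.31153216  0.14704723] [ 0.48614086 -0.2920541   0.15861784]
```

View pics/w1.png

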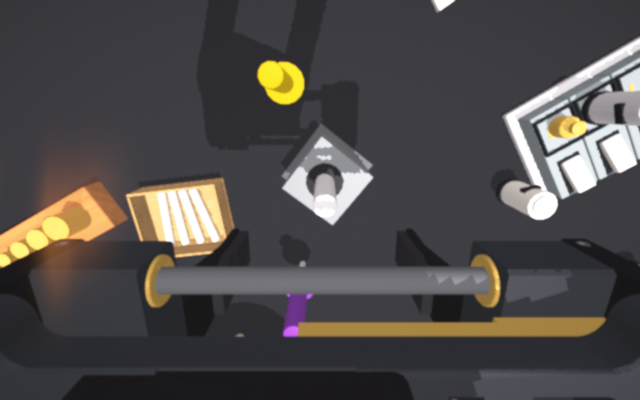

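The wrist view shows the stylus upright at (325,200) in the stand (328,180). The fakes, at (282,80) and (297,310), are clear of the fingers. The handle axis is at about (0.4766, -0.302). I'll descend, grip and check.

Emit:
send_rows:
  plan:
    - [0,0.001,-0.003,0,0]
    - [0,0,0,0.0155,0]
    - [0,0,0,0.0155,0]
    - [0,0,0,0.0155,0]
    - [0,0,0,0.0155,0]
    - [0,0,0,0.0155,0]
    - [0,0,0,0.0155,0]
    - [0,0,0,0.0155,0]
    - [0,0,0,0.0155,0]
    - [0,0,0,0,0]
    - [0,0,0,0,0]

```text
time_s: 3.23
position: [0.4762, -0.2981, 0.112]
tcp_rot: [[-0.928, 0.373, -0.002], [0.373, 0.928, 0.002], [0.003, 0.001, -1.0]]
force: [0.6, -0.8, 1.0]
opening: 0.999
grasp_force: 0.0
```

Emit:
send_rows:
  plan:
    - [0,-0.001,-0.003,0,0]
    - [255,0,0,0,0]
    - [255,0,0,0,0]
    - [255,0,0,0,0]
    - [255,0,0,0,0]
    - [255,0,0,0,0]
    - [255,0,0,0,0]
    - [255,0,0,0,0]
    - [255,0,0,0,0]
    - [255,0,0,0,0]
    - [255,0,0,0,0]
    - [255,0,0,0,0]

```text
time_s: 4.23
position: [0.4765, -0.3032, 0.1125]
tcp_rot: [[-0.927, 0.374, -0.0], [0.374, 0.927, 0.0], [0.0, 0.0, -1.0]]
force: [0.0, -0.6, -0.8]
opening: 0.247
grasp_force: 0.0
```

Emit:
send_rows:
  plan:
    - [255,0,0,0,0]
    - [255,0,0,0,0]
    - [255,0,0,0,0]

```text
time_s: 4.48
position: [0.4764, -0.3031, 0.1124]
tcp_rot: [[-0.927, 0.374, -0.0], [0.374, 0.927, 0.0], [0.0, 0.0, -1.0]]
force: [-1.0, 0.5, -1.1]
opening: 0.224
grasp_force: 30.0
```

Emit:
send_rows:
  plan:
    - [255,0,0,-0.008,0]
    - [255,0,0,-0.016,0]
    - [255,0,0,-0.016,0]
    - [255,0,0,-0.016,0]
    - [255,0,0,-0.016,0]
    - [255,0,0,-0.016,0]
    - [255,0,0,-0.016,0]
    - [255,0,0,-0.016,0]
    - [255,0,0,-0.008,0]
    - [255,0,0,0,0]
    - [255,0,0,0,0]

```text
time_s: 5.4
position: [0.4764, -0.3031, 0.2408]
tcp_rot: [[-0.927, 0.374, 0.0], [0.374, 0.927, -0.0], [-0.001, -0.0, -1.0]]
force: [0.5, 0.8, -1.1]
opening: 0.224
grasp_force: 30.0
```

Emit:
send_rows:
  plan:
    - [255,0.0005,0.01,0,0]
    - [255,0.0013,0.02,0,0]
    - [255,0.0013,0.029,0,0]
    - [255,0.0013,0.029,0,0]
    - [255,0.0013,0.029,0,0]
    - [255,0.0013,0.029,0,0]
    - [255,0.0013,0.029,0,0]
    - [255,0.0013,0.029,0,0]
    - [255,0.0013,0.029,0,0]
    - [255,0.0013,0.029,0,0]
    - [255,0.0013,0.029,0,0]
    - [255,0.0013,0.029,0,0]
    - [255,0.0005,0.015,0,0]
    - [255,0,0.006,0,0]
    - [255,0,0,0,0]
    - [255,0,0,0,0]
    - [255,0,0,0,0]

```text
time_s: 6.82
position: [0.5894, 0.0179, 0.24]
tcp_rot: [[-0.927, 0.375, -0.001], [0.375, 0.927, -0.0], [0.001, -0.001, -1.0]]
force: [0.6, 0.6, -1.2]
opening: 0.223
grasp_force: 30.0
```

```bash
python3 - <<'E'
from h import *
s=read_state();print(s['time_s'],s['position'],s['opening'],s['grasp_force'])
o=[]
for n,(a,b,c,d) in {'wrist':(0,0,640,400),'scene':(280,140,420,280),'top':(210,140,330,240)}.items():
    c0=calibration(n); I,D=capture(n); np.savez(n+'2.npz',I=I,D=D,**c0); o.append(I[b:d,a:c])
C=np.zeros((600,800,3),np.uint8)
C[:300,:480]=cv2.resize(o[0],(480,300)); C[300:,:420]=cv2.resize(o[1],(420,300),interpolation=2); C[300:,430:790]=cv2.resize(o[2],(360,300),interpolation=2)
cv2.imwrite('pics/c2.png',C)
E
```

```text
6.8167 [0.58938043 0.01786034 0.24000376] 0.22346325193217612 29.998918608762324
```

View pics/c2.png

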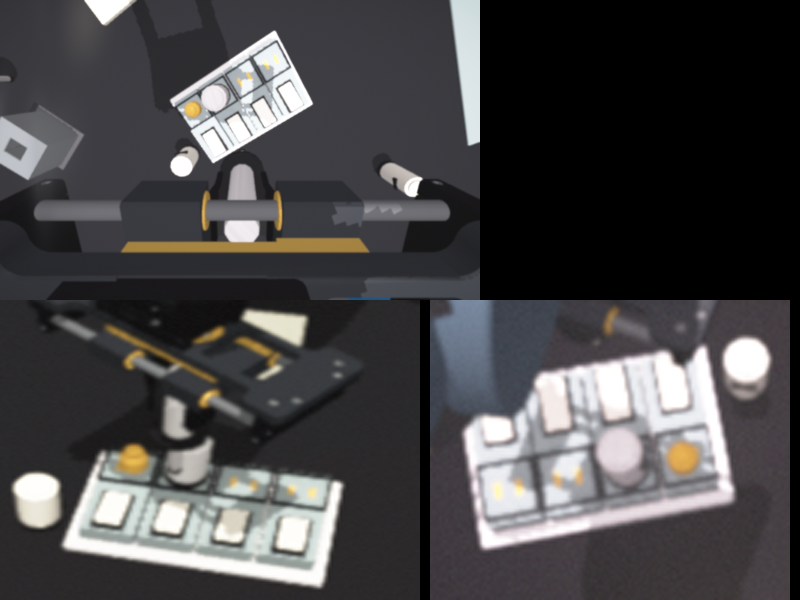

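The wrist view shows all four rockers unobstructed, with rocker a at about (238,128) in the 3/4-scale picture. I'll fit its pose from the wrist depth, and locate the stylus tip in the scene view where possible.

```bash
python3 - <<'E'
from h import *
z=dict(np.load('wrist2.npz'));W=cloud(z,z['D']);I=z['I'];v,u=np.mgrid[:400,:640]
B=(u>220)&(u<425)&(v>35)&(v<220)
m=(B&(I.min(-1)>190)&(W[...,2]>.033)&(W[...,2]<.056)).astype(np.uint8)
nl,L,st,c=cv2.connectedComponentsWithStats(m)
for i in range(1,nl):
    if st[i,4]>60:
        q=W[L==i]; r=cv2.minAreaRect((q[:,:2]*1000).astype(np.float32)); hi=q[q[:,2]>np.percentile(q[:,2],85)]
        print(c[i].round(),st[i,4],r,'z',np.percentile(q[:,2],[2,98]).round(4),'hi',hi.mean(0).round(4))
m=B&(W[...,2]>.085)&(W[...,2]<.115);q=W[m];print('parked',len(q),(q.min(0)+q.max(0))/2,q.min(0),q.max(0))
for n,P in(('scene',(.5894,.0179,.1376)),('top',(.5894,.0179,.1376))):
    k=calibration(n);p=np.array(k['rotation']).T@(np.array(P)-k['xyz']);print(n,p[0]/p[2]*k['fx']+k['cx'],p[1]/p[2]*k['fy']+k['cy'])
E
```

```text
[351.  61.] 132 ((482.4718933105469, 94.1944580078125), (5.385740280151367, 43.295658111572266), 5.979846000671387) z [0.0341 0.0374] hi [0.4824 0.0983 0.0373]
[363.  78.] 953 ((506.7566833496094, 98.35787963867188), (37.94493103027344, 38.10716247558594), 9.35133171081543) z [0.034  0.0373] hi [0.5035 0.1002 0.037 ]
[320.  82.] 81 ((488.9999084472656, 56.047306060791016), (3.5645558834075928, 28.39685821533203), 9.165165901184082) z [0.034  0.0371] hi [0.4891 0.0561 0.0368]
[329.  90.] 206 ((501.7492370605469, 60.69166564941406), (16.17094612121582, 18.12761878967285), 6.7310943603515625) z [0.0341 0.0378] hi [0.499  0.0608 0.0374]
[385. 124.] 1787 ((555.66552734375, 106.5461654663086), (68.35751342773438, 43.975990295410156), 9.203657150268555) z [0.0342 0.0499] hi [0.5748 0.1094 0.0483]
[329. 114.] 284 ((526.2485961914062, 52.11271667480469), (18.2707462310791, 23.120330810546875), 67.90525817871094) z [0.0341 0.0371] hi [0.5245 0.0526 0.0368]
[329. 132.] 164 ((544.09130859375, 46.32979202270508), (12.497456550598145, 21.23688507080078), 8.968038558959961) z [0.034  0.0411] hi [0.
[... 173 characters left out ...]
86]
[319. 172.] 1153 ((580.5822143554688, 17.359024047851562), (48.02995300292969, 44.09321975708008), 9.172664642333984) z [0.0343 0.0496] hi [0.5918 0.0196 0.0487]
[256. 162.] 136 ((543.004638671875, -50.26045608520508), (25.4207706451416, 14.345184326171875), 49.83123016357422) z [0.0341 0.037 ] hi [ 0.5434 -0.0486  0.0366]
[283. 185.] 1552 ((581.4932861328125, -29.097816467285156), (61.49586486816406, 44.016029357910156), 9.187079429626465) z [0.0343 0.0494] hi [ 0.5972 -0.0261  0.048 ]
parked 958 [0.52243106 0.00739973 0.09531916] [ 0.50621856 -0.00906661  0.08513636] [0.53864356 0.02386606 0.10550196]
scene 337.75749187147477 218.96612622744314
top 264.74626384156926 154.14605004198964
```

Emit:
send_rows:
  plan:
    - [255,-0.004,0.003,0,0]
    - [255,0,0,0.01,0]
    - [255,0,0,0.015,0]
    - [255,0,0,0.015,0]
    - [255,0,0,0.015,0]
    - [255,0,0,0.015,0]
    - [255,0,0,0.01,0]
    - [255,0,0,0,0]
    - [255,0,0,0,0]

```text
time_s: 7.72
position: [0.5946, 0.0199, 0.1599]
tcp_rot: [[-0.927, 0.375, -0.001], [0.375, 0.927, 0.0], [0.001, -0.0, -1.0]]
force: [-0.4, -0.4, -1.0]
opening: 0.226
grasp_force: 30.0
```

Emit:
send_rows:
  plan:
    - [255,0,0,0.003,0]
    - [255,0,0,0.003,0]
    - [255,0,0,0.003,0]
    - [255,0,0,0.002,0]
    - [255,0,0,0.002,0]
    - [255,0,0,0,0]

```text
time_s: 8.22
position: [0.5959, 0.02, 0.148]
tcp_rot: [[-0.927, 0.375, 0.003], [0.375, 0.927, -0.0], [-0.002, 0.001, -1.0]]
force: [1.4, 0.7, 2.0]
opening: 0.222
grasp_force: 30.0
```

Emit:
send_rows:
  plan:
    - [255,0,0,0.0015,0]
    - [255,0,0,0.0015,0]
    - [255,0,0,0.0015,0]
    - [255,0,0,0,0]
    - [255,0,0,0,0]

```text
time_s: 8.63
position: [0.5956, 0.0199, 0.1432]
tcp_rot: [[-0.927, 0.374, 0.002], [0.374, 0.927, -0.0], [-0.002, 0.0, -1.0]]
force: [2.5, -0.5, 1.9]
opening: 0.224
grasp_force: 30.0
```

Emit:
send_rows:
  plan:
    - [255,0,0,0.0015,0]
    - [255,0,0,0.0015,0]
    - [255,0,0,0,0]
    - [255,0,0,0,0]

```text
time_s: 8.97
position: [0.5959, 0.0199, 0.1422]
tcp_rot: [[-0.927, 0.374, 0.003], [0.374, 0.927, -0.001], [-0.003, 0.001, -1.0]]
force: [0.4, 1.3, 12.1]
opening: 0.224
grasp_force: 30.0
```

The force rose to 12 N with the tool stalled, so the rocker is at its stop. I'll lift and check.

Emit:
send_rows:
  plan:
    - [255,0,0,-0.005,0]
    - [255,0,0,-0.015,0]
    - [255,0,0,-0.016,0]
    - [255,0,0,-0.016,0]
    - [255,0,0,-0.016,0]
    - [255,0,0,-0.016,0]
    - [255,0,0,-0.016,0]
    - [255,0,0,0,0]
    - [255,0,0,0,0]

```text
time_s: 9.72
position: [0.5937, 0.02, 0.2396]
tcp_rot: [[-0.927, 0.374, -0.002], [0.374, 0.927, -0.0], [0.002, -0.001, -1.0]]
force: [0.8, -0.0, -0.3]
opening: 0.223
grasp_force: 30.0
```

```bash
python3 - <<'E'
from h import *
s=read_state();print(s['time_s'],s['position'],s['opening'],s['grasp_force'])
c=calibration('wrist');I,D=capture('wrist');W=cloud(c,D)
e=np.array([.987,.16]);n=np.array([-.16,.987]);o=np.array([.550,.0122])
X=(W[...,:2]-o)@e;Y=(W[...,:2]-o)@n
for k in(-1,0,1,2):
  for x in(14,22,30,38,44,47):
    m=(D>0)&(abs(X*1000-x)<2)&(abs(Y-k*.046)<.007);print(k,x,m.sum(),round(float(np.median(W[m][:,2])),4) if m.any() else None)
m=(D>0)&(abs(W[...,2]-.095)<.012)&(np.hypot(X+.028,Y)<.04);q=W[m];print((q.min(0)+q.max(0))/2)
S=capture('scene')[0][140:290,260:440];cv2.imwrite('pics/c3.png',np.hstack([cv2.resize(I[30:230,200:440],(432,360)),cv2.resize(S,(368,360))]))
E
```

```text
9.7167 [0.59374247 0.01995823 0.23961022] 0.22268052034414668 29.99887474346906
-1 14 40 0.0421
-1 22 42 0.0439
-1 30 41 0.0458
-1 38 38 0.0475
-1 44 40 0.0487
-1 47 39 0.0494
0 14 3631 0.3357
0 22 144 0.3065
0 30 557 0.2438
0 38 494 0.2529
0 44 318 0.2836
0 47 310 0.2836
1 14 45 0.0425
1 22 250 0.3099
1 30 1380 0.318
1 38 1734 0.3297
1 44 2664 0.3343
1 47 1240 0.3384
2 14 47 0.0417
2 22 48 0.044
2 30 48 0.0458
2 38 48 0.0478
2 44 48 0.0493
2 47 41 0.0495
[0.52227014 0.00670397 0.09456099]
```

View pics/c3.png

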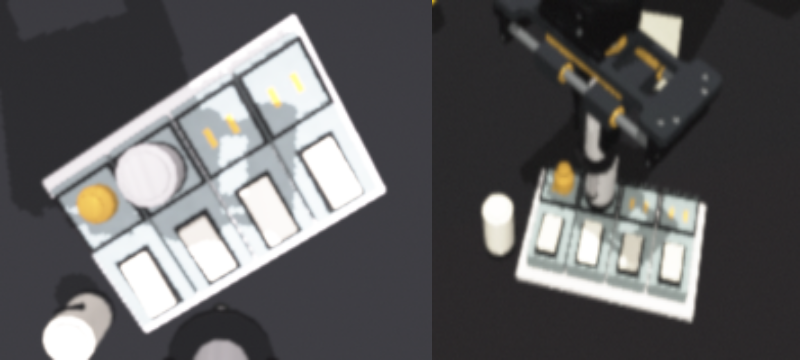

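The wrist crop shows rocker a at (208,245) shaded differently from the others. I'll confirm its height with the gripper points removed, and check the handle for slip.

```bash
python3 - <<'E'
from h import *
c=calibration('wrist');I,D=capture('wrist');W=cloud(c,D)
e=np.array([.987,.16]);n=np.array([-.16,.987]);o=np.array([.550,.0122])
X=(W[...,:2]-o)@e;Y=(W[...,:2]-o)@n;g=(D>0)&(W[...,2]<.06)
for k in(0,1):
  print(k,[(x,round(float(np.median(W[m][:,2])),4)) for x in(14,22,30,38,44,47) for m in[g&(abs(X*1000-x)<2)&(abs(Y-k*.046)<.007)] if m.any()])
h=(D>0)&(np.hypot(W[...,0]-.5937,W[...,1]-.02)<.012)&(W[...,2]<.295)&(W[...,2]>.27)
print(h.sum(),np.percentile(W[h][:,2],[10,50,90]) if h.any() else '', W[h].mean(0))
E
```

```text
0 [(14, 0.0499), (22, 0.0482), (30, 0.0457), (38, 0.0435), (44, 0.0421), (47, 0.0415)]
1 [(14, 0.0423), (22, 0.0441), (30, 0.0457), (38, 0.0474), (44, 0.0488), (47, 0.0492)]
1301 [0.28106918 0.28233762 0.28302884] [0.59327668 0.0203459  0.28170745]
```

Rocker a's slope is now the mirror image of the off rockers (50 to 41.5 mm against 42 to 49 mm), so it is fully on. The stylus has not slipped. Returning to the stand.

Emit:
send_rows:
  plan:
    - [255,0,-0.01,0,0]
    - [255,-0.001,-0.02,0,0]
    - [255,-0.001,-0.029,0,0]
    - [255,-0.001,-0.029,0,0]
    - [255,-0.001,-0.029,0,0]
    - [255,-0.001,-0.029,0,0]
    - [255,-0.001,-0.029,0,0]
    - [255,-0.001,-0.029,0,0]
    - [255,-0.001,-0.029,0,0]
    - [255,-0.001,-0.029,0,0]
    - [255,-0.001,-0.029,0,0]
    - [255,-0.001,-0.029,0,0]
    - [255,-0.001,-0.017,0,0]
    - [255,0,-0.006,0,0]
    - [255,0,0,0,0]
    - [255,0,0,0,0]
    - [255,0,0,0,0]

```text
time_s: 11.28
position: [0.4774, -0.3012, 0.2397]
tcp_rot: [[-0.928, 0.374, -0.001], [0.374, 0.928, 0.001], [0.001, 0.001, -1.0]]
force: [-0.1, -0.1, -0.6]
opening: 0.218
grasp_force: 30.0
```

Emit:
send_rows:
  plan:
    - [255,0,-0.001,0,0]
    - [255,0,0,0.01,0]
    - [255,0,0,0.014,0]
    - [255,0,0,0.014,0]
    - [255,0,0,0.014,0]
    - [255,0,0,0.014,0]
    - [255,0,0,0.014,0]
    - [255,0,0,0.014,0]
    - [255,0,0,0.012,0]
    - [255,0,0,0.01,0]
    - [255,0,0,0.005,0]
    - [255,0,0,0.003,0]
    - [255,0,0,0,0]
    - [255,0,0,0,0]

```text
time_s: 12.45
position: [0.4775, -0.3036, 0.1163]
tcp_rot: [[-0.927, 0.374, 0.0], [0.374, 0.927, -0.0], [-0.001, -0.0, -1.0]]
force: [0.1, 0.1, -1.4]
opening: 0.223
grasp_force: 30.0
```

Emit:
send_rows:
  plan:
    - [255,0,0,0.0015,0]
    - [255,0,0,0.0015,0]
    - [255,0,0,0,0]
    - [255,0,0,0,0]

```text
time_s: 12.78
position: [0.4772, -0.3035, 0.1133]
tcp_rot: [[-0.927, 0.374, 0.0], [0.374, 0.927, -0.0], [-0.0, -0.0, -1.0]]
force: [-0.2, -0.3, 0.4]
opening: 0.223
grasp_force: 30.0
```

Emit:
send_rows:
  plan:
    - [255,0,0,0.0005,0]
    - [150,0,0,0,0]
    - [100,0,0,0,0]
    - [60,0,0,0,0]
    - [30,0,0,0,0]
    - [0,0,0,0,0]
    - [0,0,0,0,0]
    - [0,0,0,0,0]
    - [0,0,0,0,0]
    - [0,0,0,0,0]
    - [0,0,0,0,0]
    - [0,0,0,0,0]
    - [0,0,0,0,0]
    - [0,0,0,0,0]

```text
time_s: 13.95
position: [0.4772, -0.3035, 0.1126]
tcp_rot: [[-0.927, 0.374, 0.0], [0.374, 0.927, -0.0], [-0.0, -0.0, -1.0]]
force: [0.5, -0.2, 0.4]
opening: 0.991
grasp_force: 0.0
```

Emit:
send_rows:
  plan:
    - [0,0,0,-0.01,0]
    - [0,0,0,-0.016,0]
    - [0,0,0,-0.016,0]
    - [0,0,0,-0.016,0]
    - [0,0,0,-0.016,0]
    - [0,0,0,-0.016,0]
    - [0,0,0,-0.016,0]
    - [0,0,0,-0.016,0]
    - [0,0,0,-0.016,0]
    - [0,0,0,0,0]
    - [0,0,0,0,0]

```text
time_s: 14.87
position: [0.4775, -0.3037, 0.2517]
tcp_rot: [[-0.927, 0.374, 0.002], [0.374, 0.927, -0.002], [-0.003, -0.001, -1.0]]
force: [-1.0, -0.9, 0.1]
opening: 1.003
grasp_force: 0.0
```

```bash
python3 - <<'E'
from h import *
s=read_state();print(s['time_s'],s['position'],s['opening'])
c=calibration('wrist');I,D=capture('wrist');W=cloud(c,D)
for a,b in((.062,.078),(.1,.14),(.147,.165)):
    m=(D>0)&(W[...,2]>a)&(W[...,2]<b)&(np.hypot(W[...,0]-.479,W[...,1]+.299)<.045);q=W[m]
    print(a,len(q),np.median(q,0).round(4),((q.min(0)+q.max(0))/2).round(4),q.max(0).round(4))
S=capture('scene')[0][110:280,200:410]
cv2.imwrite('pics/c4.png',np.hstack([cv2.resize(I[80:260,200:440],(400,300)),cv2.resize(S,(371,300))]))
E
```

```text
14.8667 [ 0.47749431 -0.30373238  0.25174716] 1.0025659177500745
0.062 2959 [ 0.4726 -0.2928  0.0708] [ 0.4791 -0.2992  0.07  ] [ 0.5234 -0.255   0.078 ]
0.1 183 [ 0.4692 -0.299   0.1213] [ 0.4732 -0.3018  0.12  ] [ 0.479  -0.293   0.1399]
0.147 429 [ 0.4758 -0.3024  0.1563] [ 0.477  -0.3028  0.1526] [ 0.4866 -0.2931  0.158 ]
```

View pics/c4.png

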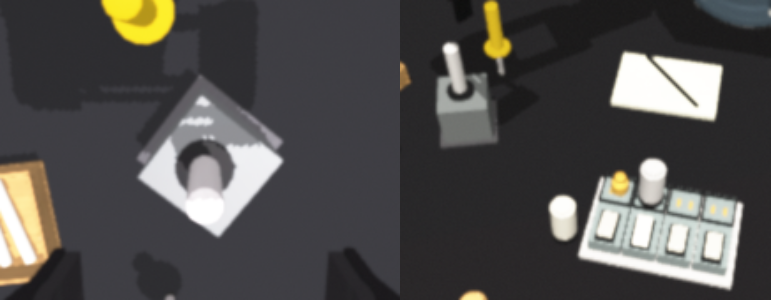

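The stylus is upright in the stand (left crop 205,190), with its top at 156 mm as before. The parked robot is unmoved and the gripper is clear.

```bash
python3 -c "
from rig import *
print(hand_in())"
```

```text
the job is handed in; nothing more can be done
None
```

The parked robot's rocker was pressed to its stop and measured fully on, the other rockers and the parked robot were left as they were, and the stylus is back upright in the stand; I handed the job in at about 15 s of the 42 s allowed, and no verdict came back.

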